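Clear the vial chute and set the queue running again

ROBOT

A 6-joint arm with a two-finger parallel gripper is mounted at the origin on a cart in front of the work surface, level with it; the furniture and walls round the work are solid. World frame = base frame: x ahead of the robot, y to its left, z up, the work surface at z = 0. Lengths are in m, angles in rad, forces in N, time in s.
With the tool pointing down it reaches from about 0.35 to 0.85 m from the base axis. Payload 8.1 kg.
Tool frame: the origin (TCP) lies at the very end of the fingers, on their centre line; the grasp point (between the pads) lies 19 mm behind it; z points along the fingers, y is the line along which they close (so a half turn about z gives the same grasp; the last joint's range is limited). The gripper opens to 85 mm and grips with 20 to 120 N. Pads are 22 mm wide; open, the fingers measure 114 mm over their backs; the gripper's body (76 mm by 85 mm) begins 54 mm behind the grasp point. The pads swing forward as they close: fully open they stand 13 mm farther back than shut.
Start: joints at [1.116, 0.13, 1.488, -0, 1.523, -0.085], TCP at [0.217, 0.559, 0.231] pointing down, gripper open.
Joint ranges: [-2.96, 2.96], [-0.89, 2.26], [0.02, 2.5], [-1.34, 4.48], [0, 2.73], [-2.66, 2.66]. Speed limits (rad/s): [2.39, 2.39, 2.79, 3.14, 3.14, 3.14].

INTERFACE

Orientations are given as a 3x3 rotation matrix whose columns are the frame's x, y, z axes.
In Python, from workcell import * gives the robot as it stands. The module is installed in compiled form; this text tells all that it offers.
- The arm moves only by the tool step_arm, never from a script. Its argument "commands" is a list of rows, each a list of 7 numbers: the shift along the tool's x, y, z in mm, then the turn, a rotation vector about the tool's x, y, z in rad, then the closure in counts, from 0 (fully open) to 255 (shut). A call has 1 to 5 rows; each row shifts and turns the commanded pose from where the row before left it, along the tool's axes as they then stand; what a row does not reach is not made up. A row lasts 1/12 s, in which the tool goes at most 41.7 mm and 7.16 degrees, less where a joint would pass 70% of its speed; a pose out of reach is approached as far as the arm can. A call is refused whole if a number of a shift passes 41.7 or a number of a turn 0.125, either way. A call with a gripper value outside its range is refused whole. The fingers move at their own pace and stop on an object; "force" is the grip in N (left out, the last holds). Time passes only in rows, so rows that do not move let the fingers close. It gives the time, the measured TCP pose, the force, the opening and the grip force at its end, in the units of the state.
- get_state(): the state, without advancing time (a new reading comes with each control period).
- camera(name): name is "scene" or "top"; returns (picture, depth): 400x640x3 uint8, red, green, blue; 400x640 float32, m along the optical axis (not along the pixel's ray), 0 where there is no reading.
- calibration(name): a dict with "vfov" (degrees; the focal length in pixels is half the picture's height over the tangent of half this angle, whatever the lens; pixels are square), "cx", "cy" (the principal point, pixels), "rvec" (rotation vector, rad) and "tvec" (3), from world to camera coordinates, as OpenCV has them. Camera axes: x right, y down, z forward; pixel columns grow to the right and rows downward; lengths in m; the calibration is good to about 2 mm. A picture is of the moment at which its call begins. calibration takes no time and is no camera call.
- hand_in(): hands the job in; it is judged then, once.
The state is a dict: "clock": time; "joint_pos": joint angles; "qvel": joint speeds; "joint_torque": joint torques, N m; "position": TCP position; "orientation": TCP orientation; "wrist_force": force on the tool from outside, world axes, zero at the start; "moment": the same for the moment, N m; "gripper_width": finger opening in m; "finger_force": force on a finger pad.
Only numpy, scipy, OpenCV 4.12 (cv2) and the standard library are available. Lean on these libraries where they do the work, as an engineer would, in place of code of your own. Each camera call takes 0.05 s, during which the arm holds its last target. There are 200 camera calls.

TASK

A vial has landed lengthwise in the gravity feeder's chute, dropped into the cleaning slot and is holding up the vials behind it. Lift it out so that the others roll down to the stop, then turn it and lay it back on the chute behind them, crosswise with its cap to the same side as theirs, so that all four lie in one closed-up row against the stop. Do not knock or press hard on the feeder, and leave the things around it where they are.

Things in the scene. Friction and masses are not known exactly. Their poses are not given: they have to be found in the camera images.
- feeder: Gravity vial feeder, fixed, 255x116 mm on plan, 226 mm tall. Origin: centre of its underside; +x level from outlet to hopper, +y left as seen from the outlet, +z up. Its white track, 84 mm wide, rises at 20 degrees along +x from the stop to a steel hopper over its head. Steel guards 63 mm apart stand 12 mm high along the edges. Lengths given as 'up the slope' count from the stop along the track.
- stop_mid (a point): Middle of the inner face of the steel stop at the track's surface, feeder (-0.125, 0, 0.046). The stop stands 18 mm proud, square to the track; the first vial comes to rest against it.
- slot_end (a point): Middle of the lower end of the cleaning slot at the track's surface, 122 mm up the slope. The slot is 15 mm wide along the track's middle, from here to 250 mm up the slope; vials lying crosswise roll over it.
- jam_vial: Jammed vial: pale cylinder, 21 mm diameter, 58 mm long, black cap, 25 to 50 g. Origin: centre of its foot; +z runs along it to the cap. At the start it lies lengthwise in the slot, foot at the slot's lower end, cap up the slope, axis parallel to the track and 7 mm off its surface, top 18 mm off it; fingers can straddle it above the track in the open gap.
- jam_vial_mid (a point): the middle of the jammed vial's length, on its axis
- vial_1: Vial like jam_vial, waiting across the track behind it under the hopper (nearest the jam, first to reach the stop), axis along feeder y, cap to feeder +y. Origin: centre of its foot; +z to its cap. Rolls by itself when freed.
- vial_2: Vial like jam_vial, waiting across the track behind it under the hopper (second of the three), axis along feeder y, cap to feeder +y. Origin: centre of its foot; +z to its cap. Rolls by itself when freed.
- vial_3: Vial like jam_vial, waiting across the track behind it under the hopper (last of the three), axis along feeder y, cap to feeder +y. Origin: centre of its foot; +z to its cap. Rolls by itself when freed.
- vial_1_mid (a point): the middle of that vial's length, on its axis
- vial_2_mid (a point): the middle of that vial's length, on its axis
- vial_3_mid (a point): the middle of that vial's length, on its axis
- steel_cup: small open steel cup, 59 mm across the rim, 42 mm tall; a bystander. Origin: centre of its underside
- stopwatch: blue stopwatch lying flat, 60x61x17 mm; a bystander. Origin: centre of its underside
- tally_counter: round-cornered hand tally counter, 52x45x25 mm; a bystander. Origin: centre of its underside
- open_gap (a point): Middle of the track's surface 103 mm up the slope. From here to 183 mm the guards are cut away for a hand. From here down to 86 mm the lower guards' mouths narrow from 77 to 63 mm, leading in a vial laid across here; it rolls down by itself to the row.
- hopper_lip (a point): Middle of the lower edge of the hopper's front wall, 190 mm up the slope and 34 mm off the track. The wall, 71 mm wide, stands square to the track up to 120 mm off it, so leans 20 degrees out over the jammed vial: a gripper straight down hits it; one leaning back to the outlet 30 to 45 degrees from vertical clears it.
There are look-alikes about, which are no part of the job. Leave any blue look-alike of the jam_vial alone.

How it is judged:
By the outcome, as a careful person would: the job done as asked, in the order asked, and still so for the second after the job is handed in, with the robot touching nothing.
It also fails if it takes over 45 s, if anything falls off the work surface, if the arm or the gripper's body presses on something with over 40 N, if the wrist force passes 120 N, or if a joint passes its speed limit or range.

## Working session

There is one attempt and no reset: what is moved stays moved. The work goes in short steps, Python scripts to look and compute and a tool call to move; the robot and the scene stay as the last step left them, time stands still between calls to the robot, and variables do not carry over. Pictures are saved under pics/ and viewed, at most 10 in all, crops included, and the job is handed in when it is done.

Besides the shell and the picture viewer there is one more tool, called after "Call:" in YAML: its name, and indented under it one key for each argument. step_arm: Moves the arm, as the interface text tells. Its arguments: {"type":"object","properties":{"commands":{"type":"array","items":{"type":"array","items":{"type":"number"}}},"force":{"type":"number"}},"required":["commands"]}

```bash
mkdir -p pics; cat > h.py <<'E'
import numpy as np, cv2
from workcell import *
def cal(n):
    c=calibration(n); f=200/np.tan(np.radians(c["vfov"])/2)
    R=cv2.Rodrigues(np.array(c["rvec"],float))[0]; return f,c["cx"],c["cy"],R,np.array(c["tvec"],float)
def cloud(n,d):
    f,cx,cy,R,t=cal(n); v,u=np.mgrid[0:400,0:640]
    P=np.stack([(u-cx)/f*d,(v-cy)/f*d,d],-1); return (P-t)@R
def proj(n,p):
    f,cx,cy,R,t=cal(n); q=np.atleast_2d(p)@R.T+t; return np.c_[f*q[:,0]/q[:,2]+cx,f*q[:,1]/q[:,2]+cy]
def snap(n,name):
    p,d=camera(n); cv2.imwrite(f"pics/{name}.png",p[:,:,::-1]); np.savez(f"pics/{name}.npz",p=p,d=d); return p,d
E
python3 - <<'E'
from h import *
for n in("scene","top"): 
    p,d=snap(n,n+"0"); f,cx,cy,R,t=cal(n); print(n,f,cx,cy,-R.T@t,(d>0).mean())
s=get_state(); print(s)
E
```

```text
scene 364.1966750777037 317.0054862671029 201.28332542587282 [-0.08827026  0.64382401  0.55183356] 0.9958359375
top 380.9746966672747 321.65162436242616 200.8768076536702 [0.4928812  0.08831756 1.09098987] 0.99587890625
{'clock': 0.1, 'joint_pos': array([ 1.11559425e+00,  1.31124658e-01,  1.48916656e+00, -1.09618521e-05,
        1.52298122e+00, -8.54294657e-02]), 'qvel': array([-0.00019076, -0.00045937, -0.00326773, -0.00038463,  0.00111945,
        0.00039787]), 'joint_torque': array([ 1.07013580e-03, -5.70949888e+01, -5.01941836e+01, -2.66011320e-04,
        8.15120788e-03,  6.24863446e-05]), 'position': array([0.21662584, 0.55900549, 0.23032811]), 'orientation': array([[-9.32409694e-01,  3.61402313e-01, -7.28672922e-04],
       [ 3.61403024e-01,  9.32408475e-01, -1.51355042e-03],
       [ 1.32420186e-04, -1.67459368e-03, -9.99998589e-01]]), 'wrist_force': array([-0.22037935, -1.44050278, -0.45103768]), 'moment': array([ 0.05016753, -0.01322788,  0.04584233]), 'finger_force': 0.0, 'gripper_width': 0.08557967655956468}
```

View pics/scene0.png

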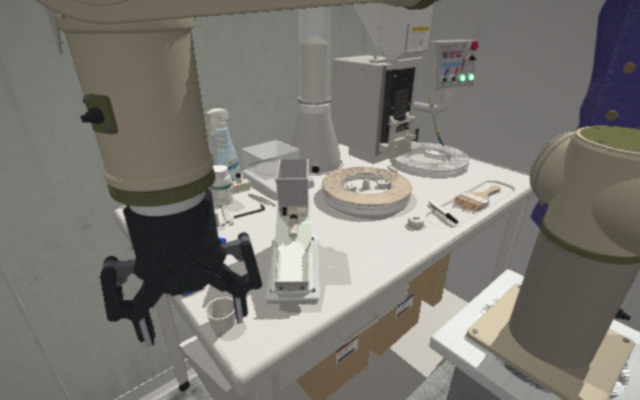

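View pics/top0.png

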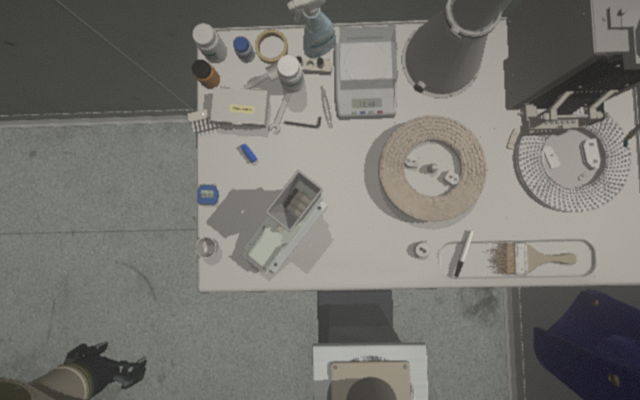

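The scene view shows the feeder at about (293,225) with its outlet towards the camera. In the top view it lies from (258,262) at the outlet to (300,190) at the hopper. The cup is at (207,247) and the stopwatch at (207,194). A blue look-alike lies at (248,153).

```bash
python3 - <<'E'
from h import *
a=np.load("pics/scene0.npz");b=np.load("pics/top0.npz")
A=cv2.resize(a["p"][145:310,250:340],None,fx=3.5,fy=3.5,interpolation=cv2.INTER_CUBIC)
B=cv2.resize(b["p"][160:285,230:340],None,fx=4,fy=4,interpolation=cv2.INTER_CUBIC)
H=max(A.shape[0],B.shape[0]);f=lambda x:np.pad(x,((0,H-x.shape[0]),(0,0),(0,0)))
cv2.imwrite("pics/crop0.png",np.hstack([f(A),f(B)])[:,:,::-1])
# cloud from top
C=cloud("top",b["d"]);P=C[160:285,230:340].reshape(-1,3)
print("table z",np.median(C[130:150,330:370,2]))
Q=P[(P[:,2]>0.015)&(P[:,2]<.3)];print(len(Q),Q.min(0),Q.max(0))
r=cv2.minAreaRect(Q[:,:2].astype(np.float32)*1000);print(r)
T=Q[Q[:,2]>.2];print("hopper",cv2.minAreaRect(T[:,:2].astype(np.float32)*1000),T[:,2].max())
# scene cloud
D=cloud("scene",a["d"]);S=D[150:305,255:330].reshape(-1,3);S=S[(S[:,2]>.008)&(S[:,2]<.3)]
print(cv2.minAreaRect(S[:,:2].astype(np.float32)*1000))
for u,v in[(265,250),(262,258),(275,243),(285,215)]:print(u,v,C[v,u])
E
```

```text
table z 0.0007828985393093673
3625 [0.36407181 0.11335897 0.01504683] [0.67929771 0.34372926 0.23096046]
((515.5676879882812, 227.117919921875), (218.88174438476562, 311.16400146484375), 85.34150695800781)
hopper ((548.46533203125, 179.366943359375), (74.67646789550781, 125.25970458984375), 50.697052001953125) 0.23096045775910826
((582.1614990234375, 201.85757446289062), (257.2519226074219, 1000.7408447265625), 47.99996566772461)
265 250 [0.42534314 0.27587741 0.0620197 ]
262 258 [0.40320848 0.28621572 0.05205974]
275 243 [0.44402102 0.24697416 0.07162763]
285 215 [0.5156017  0.20530151 0.17723575]
```

View pics/crop0.png

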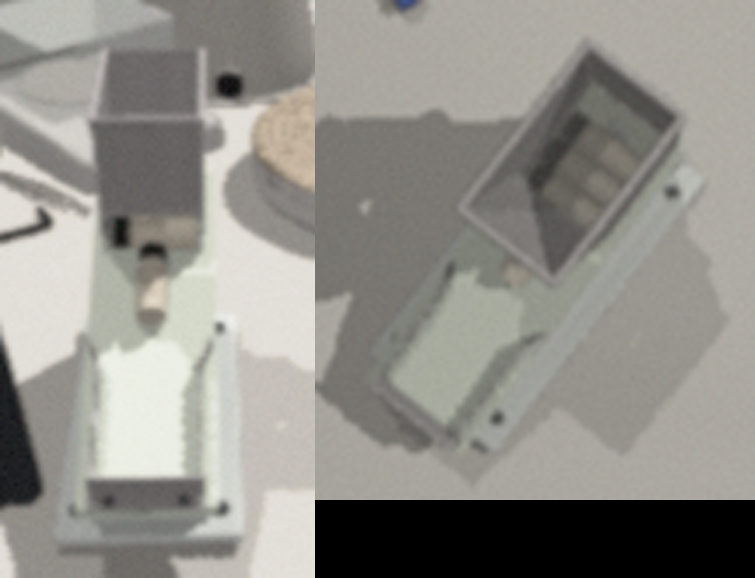

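```bash
cat > fit.py <<'E'
from h import *
a=np.load("pics/scene0.npz");b=np.load("pics/top0.npz")
C=cloud("top",b["d"]);D=cloud("scene",a["d"])
S=D[246:276,281:303].reshape(-1,3)
m=np.zeros((400,640),np.uint8)
poly=(np.array([[450,285],[510,300],[500,345],[445,410],[405,380]])-[315,0])/4+[230,160]
cv2.fillPoly(m,[np.round(poly).astype(int)],1);T=C[m>0]
for n,X in(("scene",S),("top",T)):
    A=np.c_[X[:,:2],np.ones(len(X))];k=np.ones(len(X),bool)
    for _ in range(4):
        c=np.linalg.lstsq(A[k],X[k,2],rcond=None)[0];r=X[:,2]-A@c;k=abs(r)<.004
    print(n,k.mean(),r[k].std(),"slope",np.degrees(np.arctan(np.hypot(*c[:2]))),"yaw",np.degrees(np.arctan2(c[1],c[0])),X[k].mean(0))
# hopper rim in top picture by rays onto rim heights: front corners & back corners (crop px)
def ray(n,uv,z):
    f,cx,cy,R,t=cal(n);uv=np.atleast_2d(uv).astype(float)
    d=np.c_[(uv[:,0]-cx)/f,(uv[:,1]-cy)/f,np.ones(len(uv))]@R;o=-R.T@t
    return o+d*((z-o[2])/d[:,2])[:,None]
pt=(np.array([[462,210],[556,282],[683,120],[590,40]])-[315,0])/4+[230,160]-.375
print("rim top",ray("top",pt,.224).round(4))
ps=np.array([[94,119],[205,119],[200,52],[108,52]])/3.5+[250,145]-.36
print("rim scene",ray("scene",ps,.224).round(4))
# stop top edge (scene): left and right upper corners
zs=.046+.018*np.cos(np.radians(20))
print("stop scene",ray("scene",np.array([[88,480],[203,480]])/3.5+[250,145]-.36,zs).round(4))
E
python3 fit.py
```

```text
scene 0.996969696969697 0.001193663907799873 slope 19.836077496699637 yaw -39.58238329009664 [0.43797152 0.27005577 0.06500481]
top 0.9373737373737374 0.0016523175113224609 slope 21.178917339481767 yaw -46.54061493589004 [0.43689856 0.27419061 0.0653687 ]
rim top [[0.522  0.2419 0.224 ]
 [0.4798 0.1888 0.224 ]
 [0.5704 0.1143 0.224 ]
 [0.6178 0.1667 0.224 ]]
rim scene [[0.5207 0.2425 0.224 ]
 [0.476  0.1898 0.224 ]
 [0.5665 0.1207 0.224 ]
 [0.6082 0.1699 0.224 ]]
stop scene [[0.4051 0.3368 0.0629]
 [0.3621 0.2862 0.0629]]
```

```bash
cat >> h.py <<'E'
YAW=np.radians(-39.3);O=np.array([.4905,.223,0.])
c20,s20=np.cos(np.radians(20)),np.sin(np.radians(20))
def F(s,y,h):  # slope, lateral, off-track -> world
    x=-.125+s*c20-h*s20; z=.046+s*s20+h*c20
    c,sn=np.cos(YAW),np.sin(YAW)
    return O+np.array([c*x-sn*y,sn*x+c*y,z])
E
python3 - <<'E'
from h import *
L={"foot_top":(122,0,17.5),"foot_bot_surface":(122,0,0),"cap_top":(180,0,17.5),"footL":(122,10,7),"footR":(122,-10,7),"stopL":(0,31,18),"stopR":(0,-31,18),"lipL":(190,35.5,34),"lipR":(190,-35.5,34),"rimL":(190,35.5,120),"rimR":(190,-35.5,120),"trackL103":(103,42,0),"trackR103":(103,-42,0),"trk86R":(86,-38,12),"trk86L":(86,38,12)}
for k,v in L.items():
    p=F(*np.array(v)/1000);s=((proj("scene",p)[0]-[250,145])+.36)*3.5;t=((proj("top",p)[0]-[230,160])+.375)*4+[315,0]
    print(k,p.round(3),s.round(0),t.round(0))
a=np.load("pics/scene0.npz");b=np.load("pics/top0.npz")
A=cv2.resize(a["p"][200:245,270:318],None,fx=12,fy=12,interpolation=cv2.INTER_CUBIC)
A=cv2.convertScaleAbs(A,alpha=1.3)
cv2.imwrite("pics/crop1.png",A[:,:,::-1])
E
```

```text
foot_top [0.478 0.233 0.104] [153. 305.] [509. 283.]
foot_bot_surface [0.482 0.23  0.088] [154. 321.] [518. 276.]
cap_top [0.52  0.199 0.124] [155. 237.] [557. 216.]
footL [0.487 0.239 0.094] [138. 315.] [503. 269.]
footR [0.474 0.223 0.094] [169. 315.] [526. 288.]
stopL [0.409 0.33  0.063] [ 94. 472.] [377. 388.]
stopR [0.369 0.282 0.063] [201. 471.] [448. 446.]
lipL [0.545 0.224 0.143] [102. 210.] [513. 176.]
lipR [0.5   0.169 0.143] [207. 209.] [602. 246.]
rimL [0.523 0.243 0.224] [ 92. 118.] [461. 209.]
rimR [0.478 0.188 0.224] [206. 118.] [558. 286.]
trackL103 [0.495 0.273 0.081] [ 88. 345.] [454. 258.]
trackR103 [0.442 0.208 0.081] [218. 344.] [552. 336.]
trk86R [0.429 0.224 0.087] [212. 355.] [528. 357.]
trk86L [0.477 0.283 0.087] [ 92. 356.] [438. 285.]
```

View pics/crop1.png

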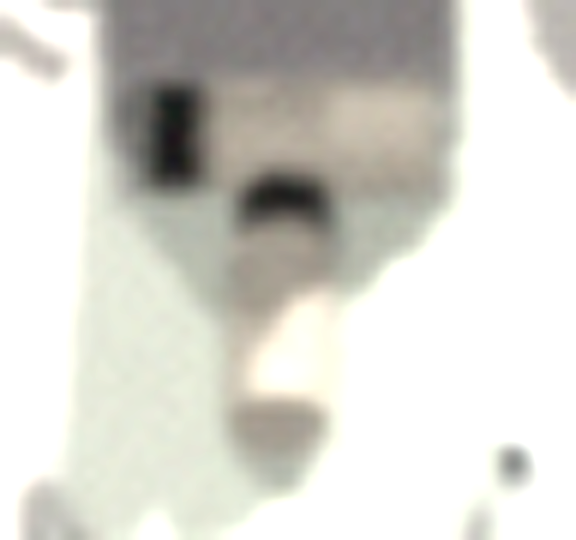

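The enlarged scene view shows the jammed vial with its foot's top edge at (293.5,233) and its cap at (293.5,214). My feeder model puts the foot edge at (293.4,231.8), which agrees to within about 3 mm. Next I plan the approach, with the gripper leaning 35° from vertical.

```bash
cat >> h.py <<'E'
from scipy.spatial.transform import Rotation as Ro
def fr(): # feeder axes
    c,s=np.cos(YAW),np.sin(YAW); return np.array([c,s,0]),np.array([-s,c,0]),np.array([0,0,1.])
def Rgrasp(lean):
    ex,ey,ez=fr(); l=np.radians(lean); z=np.sin(l)*ex-np.cos(l)*ez; return np.c_[np.cross(ey,z),ey,z]
def delta(p,R,frame=None):
    s=get_state(); R0=np.array(s["orientation"]); d=np.array(p)-s["position"]
    rv=Ro.from_matrix(R0.T@R).as_rotvec()
    print("clock",round(s["clock"],2),"pos",s["position"].round(4),"w",round(s["gripper_width"],4),"q",s["joint_pos"].round(2))
    print("turn(tool)",rv.round(4),"deg",np.degrees(np.linalg.norm(rv)).round(1)," shift in now-frame mm",(R0.T@d*1000).round(1)," in target frame",(R.T@d*1000).round(1))
    return s
E
python3 - <<'E'
from h import *
R=Rgrasp(35);g=F(.147,0,.005);print(g);delta(g-.12*R[:,2],R)
E
```

```text
[0.4993409  0.2157638  0.10097542]
clock 0.1 pos [0.2166 0.559  0.2303] w 0.0856 q [ 1.12  0.13  1.49 -0.    1.52 -0.09]
turn(tool) [ 0.0949 -0.6056  0.3067] deg 39.3  shift in now-frame mm [-322.2 -196.4   31.3]  in target frame [-283.1  -86.5  236.1]
```

Call:
step_arm:
  commands:
    - [0,0,0,0.0136,-0.0865,0.0438,60]
    - [0,0,0,0.0136,-0.0865,0.0438,60]
    - [0,0,0,0.0136,-0.0865,0.0438,60]
    - [0,0,0,0.0136,-0.0865,0.0438,60]
    - [0,0,0,0.0136,-0.0865,0.0438,60]
  force: 40

```text
clock: 0.52
position: [0.2167, 0.5596, 0.2318]
orientation: [[-0.751, 0.563, 0.344], [0.504, 0.826, -0.253], [-0.426, -0.017, -0.904]]
wrist_force: [-0.3, -0.8, 0.6]
gripper_width: 0.065
finger_force: 0.0
```

Call:
step_arm:
  commands:
    - [0,0,0,0.0136,-0.0865,0.0438,60]
    - [0,0,0,0.0136,-0.0865,0.0438,60]
    - [0,0,0,0,0,0,60]

```text
clock: 0.77
position: [0.2146, 0.559, 0.2271]
orientation: [[-0.633, 0.633, 0.446], [0.514, 0.775, -0.369], [-0.579, -0.004, -0.815]]
wrist_force: [-0.3, 1.3, -0.9]
gripper_width: 0.0652
finger_force: 0.0
```

```bash
python3 - <<'E'
from h import *
R=Rgrasp(35);g=F(.147,0,.005);delta(g-.12*R[:,2],R)
E
```

```text
clock 0.77 pos [0.2146 0.559  0.2271] w 0.0652 q [ 1.42  0.42  1.27 -0.53  1.77  0.52]
turn(tool) [-0.0028  0.0067  0.0033] deg 0.5  shift in now-frame mm [-284.4  -85.5  236.5]  in target frame [-286.2  -85.3  234.4]
```

Call:
step_arm:
  commands:
    - [-20,-6,17,0,0,0,100]
    - [-20,-6,17,0,0,0,100]
    - [-20,-6,17,0,0,0,100]
    - [-20,-6,17,0,0,0,100]
    - [-20,-6,17,0,0,0,100]

```text
clock: 1.18
position: [0.2997, 0.4523, 0.2187]
orientation: [[-0.635, 0.632, 0.443], [0.52, 0.775, -0.361], [-0.571, 0.001, -0.821]]
wrist_force: [0.1, 0.2, 0.3]
gripper_width: 0.0523
finger_force: 0.0
```

Call:
step_arm:
  commands:
    - [-20,-6,17,0,0,0,100]
    - [-20,-6,17,0,0,0,100]
    - [-20,-6,17,0,0,0,100]
    - [-20,-6,17,0,0,0,100]
    - [-20,-6,17,0,0,0,100]

```text
clock: 1.6
position: [0.3818, 0.3462, 0.2064]
orientation: [[-0.635, 0.633, 0.443], [0.52, 0.774, -0.36], [-0.571, 0.002, -0.821]]
wrist_force: [0.8, -0.4, -0.2]
gripper_width: 0.0521
finger_force: 0.0
```

Call:
step_arm:
  commands:
    - [-20,-6,17,0,0,0,100]
    - [-20,-6,17,0,0,0,100]
    - [-20,-6,16,0,0,0,100]
    - [0,0,0,0,0,0,100]

```text
clock: 1.93
position: [0.4315, 0.2806, 0.1997]
orientation: [[-0.633, 0.635, 0.443], [0.521, 0.772, -0.363], [-0.573, 0.001, -0.82]]
wrist_force: [-0.1, -0.6, 0.2]
gripper_width: 0.0516
finger_force: 0.0
```

```bash
python3 - <<'E'
from h import *
R=Rgrasp(35);g=F(.147,0,.005);delta(g-.12*R[:,2],R)
E
```

```text
clock 1.93 pos [0.4315 0.2806 0.1997] w 0.0516 q [ 0.89 -0.09  1.89 -0.62  1.38  0.14]
turn(tool) [-0.0006 -0.0012 -0.0025] deg 0.2  shift in now-frame mm [-20.1  -7.2  14.5]  in target frame [-20.   -7.2  14.6]
```

Next comes the last of the alignment and a descent to 30 mm back from the grasp, then a check by camera.

Call:
step_arm:
  commands:
    - [-20,-7,14,0,0,0,100]
    - [0,0,30,0,0,0,100]
    - [0,0,30,0,0,0,100]
    - [0,0,30,0,0,0,100]
    - [0,0,0,0,0,0,100]

```text
clock: 2.35
position: [0.483, 0.2272, 0.121]
orientation: [[-0.636, 0.635, 0.438], [0.519, 0.773, -0.365], [-0.571, -0.005, -0.821]]
wrist_force: [-0.8, 0.4, -2.3]
gripper_width: 0.052
finger_force: 0.0
```

```bash
python3 - <<'E'
from h import *
R=Rgrasp(35);g=F(.147,0,.005);s=delta(g,R)
p,d=snap("scene","s1");q,e=snap("top","t1")
# finger marks: tip location predictions
Rm=np.array(s["orientation"]);P=np.array(s["position"])
for y in(-.026,0,.026):print(proj("scene",P+Rm[:,1]*y).round(1))
A=cv2.resize(p[170:250,250:345],None,fx=6,fy=6,interpolation=cv2.INTER_CUBIC)
cv2.imwrite("pics/s1c.png",cv2.convertScaleAbs(A,alpha=1.2)[:,:,::-1])
E
```

```text
clock 2.35 pos [0.483  0.2272 0.121 ] w 0.052 q [ 0.73 -0.02  1.98 -0.66  1.17  0.11]
turn(tool) [-0.0051 -0.0035  0.0011] deg 0.4  shift in now-frame mm [-4.8  1.6 27.8]  in target frame [-4.7  1.5 27.8]
[[305.4 223.4]]
[[293.9 223.6]]
[[282.5 223.7]]
```

View pics/s1c.png

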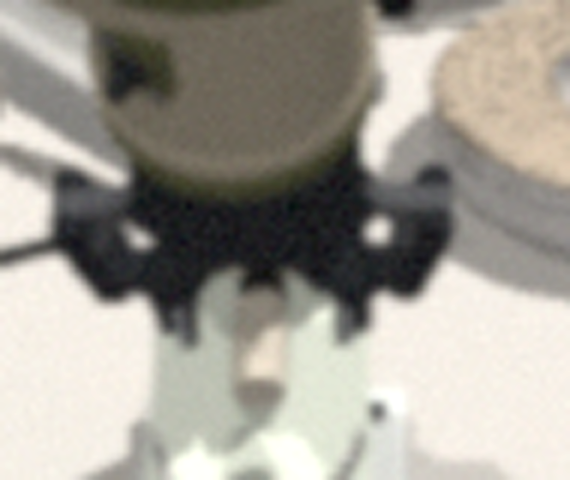

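The fingers straddle the vial: inner edges are at crop x 195 and 338, and the vial is at 261, so they sit about 2 mm too far right. This matches the computed +1.5 mm shift.

Call:
step_arm:
  commands:
    - [-5,2,8,0,0,0,100]
    - [0,0,8,0,0,0,100]
    - [0,0,6,0,0,0,100]
    - [0,0,2,0,0,0,100]
    - [0,0,0,0,0,0,100]

```text
clock: 2.87
position: [0.4993, 0.2209, 0.1089]
orientation: [[-0.634, 0.633, 0.444], [0.519, 0.774, -0.363], [-0.573, 0.001, -0.82]]
wrist_force: [0.1, -1.4, 0.1]
gripper_width: 0.0524
finger_force: 0.0
```

```bash
python3 - <<'E'
from h import *
R=Rgrasp(35);g=F(.147,0,.005);s=delta(g,R);print(s["wrist_force"])
E
```

```text
clock 2.87 pos [0.4993 0.2209 0.1089] w 0.0524 q [ 0.7   0.01  1.97 -0.67  1.13  0.11]
turn(tool) [ 0.0005 -0.0007 -0.0005] deg 0.1  shift in now-frame mm [ 1.9 -3.9  8.4]  in target frame [ 1.9 -3.9  8.4]
[ 0.08421934 -1.3784279   0.12682504]
```

```bash
python3 - <<'E'
from h import *
P=[]
for i in range(6):
    p,d=camera("scene");P.append(get_state()["position"])
P=np.array(P);print(P.round(4));R=Rgrasp(35);print((R.T@(F(.147,0,.005)-P.mean(0))*1000).round(1))
np.savez("pics/s2.npz",p=p,d=d)
cv2.imwrite("pics/s2c.png",cv2.convertScaleAbs(cv2.resize(p[190:250,260:330],None,fx=8,fy=8,interpolation=cv2.INTER_CUBIC),alpha=1.2)[:,:,::-1])
E
```

```text
[[0.4993 0.221  0.1092]
 [0.4994 0.2212 0.1094]
 [0.4995 0.2213 0.1096]
 [0.4995 0.2214 0.1097]
 [0.4995 0.2214 0.1097]
 [0.4995 0.2213 0.1097]]
[ 2.1 -4.3  9. ]
```

View pics/s2c.png

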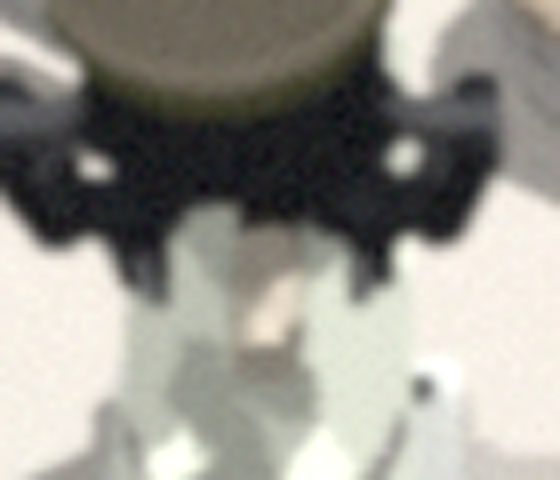

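The finger inner edges are at crop x 168 and 352, and the vial is at 268, so the fingers sit about 2–3 mm too far left.

Call:
step_arm:
  commands:
    - [1,-2,3,0,0,0,100]
    - [1,-1,3,0,0,0,100]
    - [0,0,3,0,0,0,100]
    - [0,0,0,0,0,0,100]
    - [0,0,0,0,0,0,100]

```text
clock: 3.58
position: [0.5001, 0.2162, 0.1005]
orientation: [[-0.634, 0.634, 0.444], [0.519, 0.774, -0.363], [-0.573, 0.001, -0.819]]
wrist_force: [-1.1, 0.1, -0.1]
gripper_width: 0.0519
finger_force: 0.0
```

```bash
python3 - <<'E'
from h import *
camera("top");R=Rgrasp(35);g=F(.147,0,.005);s=delta(g,R);print(s["wrist_force"])
E
```

```text
clock 3.63 pos [0.5002 0.2164 0.1007] w 0.052 q [ 0.69  0.02  1.99 -0.68  1.11  0.11]
turn(tool) [ 0.0007 -0.0005 -0.0007] deg 0.1  shift in now-frame mm [ 0.1 -1.  -0.4]  in target frame [ 0.1 -1.  -0.4]
[ 0.16127677 -0.15747999  0.5962609 ]
```

Call:
step_arm:
  commands:
    - [0,-1,1,0,0,0,130]
    - [0,0,0,0,0,0,160]
    - [0,0,0,0,0,0,180]
    - [0,0,0,0,0,0,200]
    - [0,0,0,0,0,0,200]
  force: 40

```text
clock: 4.05
position: [0.501, 0.2167, 0.101]
orientation: [[-0.633, 0.632, 0.446], [0.52, 0.775, -0.36], [-0.573, 0.004, -0.819]]
wrist_force: [2.4, 4.9, -0.1]
gripper_width: 0.0192
finger_force: 38.7
```

Call:
step_arm:
  commands:
    - [0,0,0,0,0,0,255]
    - [0,0,0,0,0,0,255]
    - [0,0,0,0,0,0,255]

```text
clock: 4.3
position: [0.501, 0.2167, 0.101]
orientation: [[-0.633, 0.632, 0.446], [0.52, 0.775, -0.36], [-0.573, 0.004, -0.819]]
wrist_force: [3.7, 4.4, 1.3]
gripper_width: 0.019
finger_force: 39.0
```

Call:
step_arm:
  commands:
    - [0,1,0,0,0,0,170]
    - [0,0,0,0,0,0,170]
    - [0,0,1.5,0,0,0,170]
    - [0,0,1,0,0,0,170]
    - [0,0,0,0,0,0,170]

```text
clock: 4.72
position: [0.5014, 0.2153, 0.0983]
orientation: [[-0.634, 0.634, 0.444], [0.52, 0.773, -0.363], [-0.573, 0.001, -0.82]]
wrist_force: [-8.5, 1.0, 7.6]
gripper_width: 0.0285
finger_force: 5.2
```

Call:
step_arm:
  commands:
    - [0,0,0,0,0,0,190]
    - [0,0,0,0,0,0,255]
    - [0,0,0,0,0,0,255]
    - [0,0,0,0,0,0,255]

```text
clock: 5.05
position: [0.5024, 0.2161, 0.0991]
orientation: [[-0.633, 0.633, 0.446], [0.52, 0.774, -0.361], [-0.573, 0.003, -0.819]]
wrist_force: [-4.2, 4.4, 7.7]
gripper_width: 0.0196
finger_force: 41.2
```

```bash
python3 - <<'E'
from h import *
R=Rgrasp(35);g=F(.147,0,.005);s=delta(g,R);print(s["wrist_force"],s["finger_force"])
E
```

```text
clock 5.05 pos [0.5024 0.2161 0.0991] w 0.0196 q [ 0.69  0.02  1.99 -0.68  1.11  0.11]
turn(tool) [ 0.003  -0.0001 -0.0015] deg 0.2  shift in now-frame mm [ 0.6 -2.2 -2.8]  in target frame [ 0.6 -2.2 -2.8]
[-4.17748743  4.37690263  7.6567509 ] 41.1570512317121
```

Call:
step_arm:
  commands:
    - [-0.8,0,-2.9,0,0,0,255]
    - [-0.8,0,-2.9,0,0,0,255]
    - [-0.8,0,-2.9,0,0,0,255]
    - [-0.8,0,-2.9,0,0,0,255]
    - [0,0,0,0,0,0,255]

```text
clock: 5.47
position: [0.4987, 0.2179, 0.1098]
orientation: [[-0.633, 0.633, 0.444], [0.52, 0.774, -0.362], [-0.573, 0.002, -0.819]]
wrist_force: [-0.1, -0.3, -0.7]
gripper_width: 0.0194
finger_force: 39.1
```

```bash
python3 - <<'E'
from h import *
p,d=snap("scene","s3")
s=get_state();print(s["gripper_width"],s["finger_force"],s["wrist_force"],s["position"])
cv2.imwrite("pics/s3c.png",cv2.convertScaleAbs(cv2.resize(p[180:290,255:335],None,fx=5,fy=5,interpolation=cv2.INTER_CUBIC),alpha=1.2)[:,:,::-1])
E
```

```text
0.019013268149791485 39.05508577823639 [ 0.33646702 -0.569707   -0.38249907] [0.49865316 0.21787797 0.10951001]
```

View pics/s3c.png

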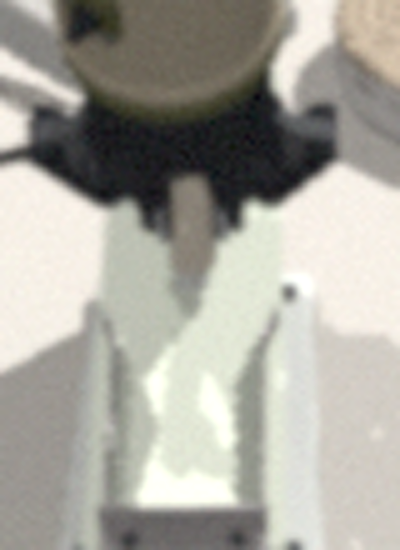

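The vial came up with the fingers, its foot now at crop (192,265). I lift it clear quickly.

Call:
step_arm:
  commands:
    - [-3,0,-18,0,0,0,255]
    - [0,0,-30,0,0,0,255]
    - [0,0,-30,0,0,0,255]
    - [0,0,-30,0,0,0,255]
    - [0,0,-20,0,0,0,255]

```text
clock: 5.93
position: [0.4433, 0.2637, 0.2184]
orientation: [[-0.633, 0.633, 0.446], [0.52, 0.774, -0.361], [-0.573, 0.004, -0.819]]
wrist_force: [-0.4, 1.0, -0.1]
gripper_width: 0.0194
finger_force: 39.2
```

Call:
step_arm:
  commands:
    - [0,0,0,0,0,0,255]
    - [0,0,0,0,0,0,255]
    - [0,0,0,0,0,0,255]
    - [0,0,0,0,0,0,255]
    - [0,0,0,0,0,0,255]

```text
clock: 6.35
position: [0.4435, 0.2615, 0.2143]
orientation: [[-0.634, 0.634, 0.442], [0.519, 0.773, -0.364], [-0.573, -0.001, -0.819]]
wrist_force: [-0.4, -0.4, -0.4]
gripper_width: 0.0192
finger_force: 39.2
```

```bash
python3 - <<'E'
from h import *
p,d=snap("scene","s4");q,e=snap("top","t4")
s=get_state();print(s["clock"],s["gripper_width"],s["finger_force"],s["position"],s["joint_pos"].round(2))
f=lambda x:cv2.convertScaleAbs(cv2.resize(x,None,fx=4,fy=4,interpolation=cv2.INTER_CUBIC),alpha=1.2)
cv2.imwrite("pics/s4c.png",np.hstack([f(p[150:290,245:335]),f(q[145:285,235:335])])[:,:,::-1])
E
```

```text
6.45 0.019401676336918694 39.207483530044556 [0.44366227 0.26179889 0.21481789] [ 0.84 -0.13  1.9  -0.62  1.39  0.08]
```

View pics/s4c.png

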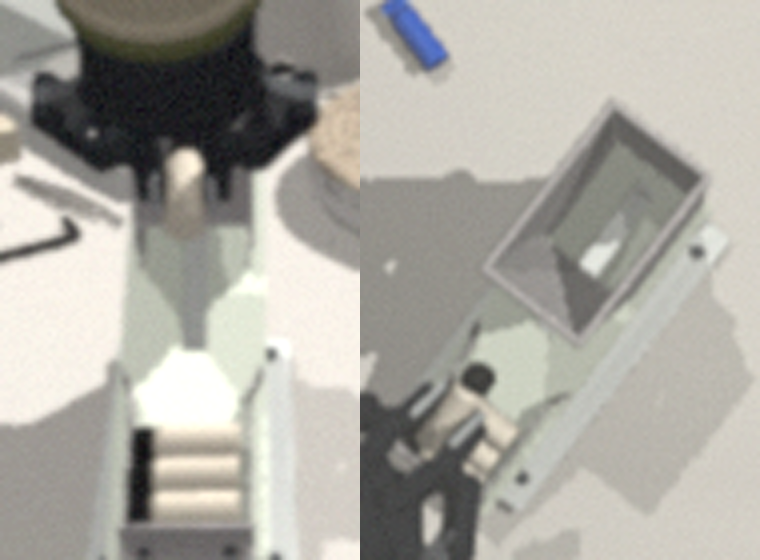

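All three waiting vials now lie at the stop with their caps to +y: scene crop x 130–240, y 430–520. The held vial's cap shows at top crop (478,378). I now measure its tilt in the grip.

```bash
python3 - <<'E'
from h import *
s=get_state();R=np.array(s["orientation"]);P=s["position"]
a=np.load("pics/s4.npz");b=np.load("pics/t4.npz")
for n,z,(u0,u1,v0,v1) in(("scene",a,(284,299,185,213)),("top",b,(245,275,233,262))):
    C=cloud(n,z["d"]);X=((C[v0:v1,u0:u1].reshape(-1,3)-P)@R)*1000;col=z["p"][v0:v1,u0:u1].reshape(-1,3).astype(int)
    pale=(col[:,0]-col[:,2]>15)&(col.sum(1)>250);near=(abs(X[:,0])<60)&(abs(X[:,1])<14)&(X[:,2]>-45)&(X[:,2]<40)
    k=pale&near;print(n,k.sum(),"pale x,z range",X[k].min(0).round(0),X[k].max(0).round(0))
    Y=X[k];
    if len(Y)>10: print(" fit z=ax+b",np.polyfit(Y[:,0],Y[:,2],1).round(2), "pca", np.linalg.svd(Y-Y.mean(0))[2][0].round(2),Y.mean(0).round(1))
    dk=near&(col.sum(1)<110)&(X[:,0]<-5);Y=X[dk];print(" dark",dk.sum(),np.median(Y,0).round(1) if len(Y) else "")
C=cloud("top",b["d"]);print("cap pt tool mm",((C[237:243,262:268].reshape(-1,3)-P)@R*1000).mean(0).round(1))
E
```

```text
scene 108 pale x,z range [-21.  -9. -22.] [26.  7. -4.]
 fit z=ax+b [ -0.26 -12.86] pca [ 0.96 -0.04 -0.26] [  1.4  -0.7 -13.2]
 dark 5 [-25.9  -0.6  -4.9]
top 65 pale x,z range [-24. -10. -18.] [ 7.  6. -2.]
 fit z=ax+b [ -0.32 -15.1 ] pca [ 0.94  0.13 -0.33] [-12.1  -1.5 -11.2]
 dark 0 
cap pt tool mm [-27.3  -1.9   0.5]
```

The vial sits as modelled: its axis is about 15° off the tool's x, and its middle is near tool (-1.5,-1,-2) mm. I turn it 90° about the track normal.

Call:
step_arm:
  commands:
    - [0,0,0,-0.029,0,-0.1084,255]
    - [0,0,0,-0.029,0,-0.1084,255]
    - [0,0,0,-0.029,0,-0.1084,255]
    - [0,0,0,-0.029,0,-0.1084,255]
    - [0,0,0,-0.029,0,-0.1084,255]

```text
clock: 6.87
position: [0.4436, 0.2623, 0.2152]
orientation: [[-0.853, 0.144, 0.502], [0.028, 0.972, -0.232], [-0.522, -0.184, -0.833]]
wrist_force: [-0.6, 0.2, -0.4]
gripper_width: 0.0194
finger_force: 39.2
```

Call:
step_arm:
  commands:
    - [0,0,0,-0.029,0,-0.1084,255]
    - [0,0,0,-0.029,0,-0.1084,255]
    - [0,0,0,-0.029,0,-0.1084,255]
    - [0,0,0,-0.029,0,-0.1084,255]
    - [0,0,0,-0.029,0,-0.1084,255]

```text
clock: 7.28
position: [0.4436, 0.2622, 0.2154]
orientation: [[-0.785, -0.385, 0.485], [-0.485, 0.87, -0.094], [-0.385, -0.309, -0.87]]
wrist_force: [-0.0, -0.1, -0.3]
gripper_width: 0.0194
finger_force: 39.1
```

Call:
step_arm:
  commands:
    - [0,0,0,-0.029,0,-0.1084,255]
    - [0,0,0,-0.029,0,-0.1084,255]
    - [0,0,0,-0.029,0,-0.1084,255]
    - [0,0,0,-0.029,0,-0.1084,255]
    - [0,0,0,0,0,0,255]

```text
clock: 7.7
position: [0.4443, 0.2619, 0.2161]
orientation: [[-0.54, -0.73, 0.42], [-0.806, 0.592, -0.008], [-0.242, -0.343, -0.908]]
wrist_force: [0.2, -0.1, -1.0]
gripper_width: 0.0193
finger_force: 39.1
```

```bash
cat >> h.py <<'E'
def Rplace():
    ex,ey,ez=fr(); n=-s20*ex+c20*ez; return Ro.from_rotvec(n*np.pi/2).as_matrix()@Rgrasp(35)
def place(s,h):
    m=np.array([-1.5,-1,-2.])/1000; return F(s,0,h)-Rplace()@m
E
python3 - <<'E'
from h import *
camera("top");camera("top");s=delta(place(.108,.040),Rplace());R=np.array(s["orientation"]);print(s["gripper_width"],"vial axis",(R@[-.966,0,.26]).round(3),fr()[1].round(3))
E
```

```text
clock 7.8 pos [0.444  0.2619 0.2157] w 0.0194 q [ 0.61 -0.44  2.09 -0.28  1.15 -1.82]
turn(tool) [-0.0012 -0.0002 -0.0059] deg 0.3  shift in now-frame mm [27.4 11.5 95.9]  in target frame [27.4 11.5 95.9]
0.019374321236539278 vial axis [0.638 0.77  0.001] [0.633 0.774 0.   ]
```

Call:
step_arm:
  commands:
    - [7,3,24,0,0,0,255]
    - [7,3,24,0,0,0,255]
    - [7,3,24,0,0,0,255]
    - [6.4,2.5,24,0,0,0,255]
    - [0,0,0,0,0,0,255]

```text
clock: 8.22
position: [0.4576, 0.2442, 0.1116]
orientation: [[-0.548, -0.727, 0.413], [-0.802, 0.597, -0.014], [-0.237, -0.339, -0.911]]
wrist_force: [-1.2, -1.2, -1.5]
gripper_width: 0.0198
finger_force: 39.2
```

```bash
python3 - <<'E'
from h import *
p,d=snap("scene","s5a");p,d=snap("scene","s5");q,e=snap("top","t5");camera("top")
s=delta(place(.108,.0115),Rplace());print(s["gripper_width"])
f=lambda x:cv2.convertScaleAbs(cv2.resize(x,None,fx=4,fy=4,interpolation=cv2.INTER_CUBIC),alpha=1.2)
cv2.imwrite("pics/s5c.png",np.hstack([f(p[150:290,245:335]),f(q[145:285,235:335])])[:,:,::-1])
for y in(-29,29):print((proj("scene",F(.108,y/1000,.04))-[245,150])*4)
E
```

```text
clock 8.42 pos [0.4615 0.2475 0.1201] w 0.0193 q [ 0.55 -0.33  2.19 -0.29  0.93 -1.82]
turn(tool) [-0.0011  0.0028 -0.0017] deg 0.2  shift in now-frame mm [ 9.5  0.2 29.2]  in target frame [ 9.4  0.2 29.3]
0.01930275442235143
[[243.92986069 321.9730431 ]]
[[138.16399721 322.98709849]]
```

View pics/s5c.png

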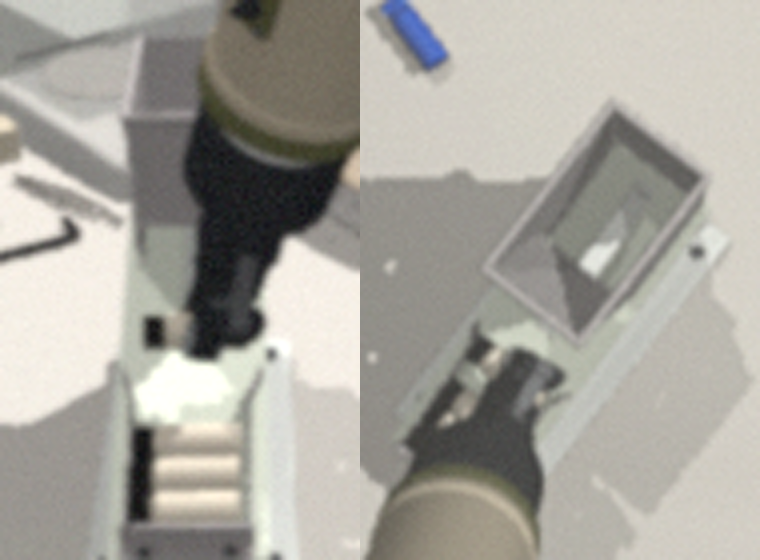

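The held vial is crosswise, cap to +y at crop (150,330), about 2–3 mm short of the model in y. I lower it.

Call:
step_arm:
  commands:
    - [3,0,9,0,0,0,255]
    - [3,0,8,0,0,0,255]
    - [1.5,0,5,0,0,0,255]
    - [0,0,0,0,0,0,255]
    - [0,0,0,0,0,0,255]

```text
clock: 8.83
position: [0.4657, 0.24, 0.0958]
orientation: [[-0.544, -0.727, 0.419], [-0.803, 0.596, -0.009], [-0.243, -0.342, -0.908]]
wrist_force: [-0.1, 0.2, -0.2]
gripper_width: 0.0189
finger_force: 39.2
```

```bash
python3 - <<'E'
from h import *
camera("top");camera("top");s=delta(place(.108,.0115),Rplace());print(s["wrist_force"])
E
```

```text
clock 8.93 pos [0.4661 0.2405 0.0966] w 0.0195 q [ 0.53 -0.3   2.21 -0.29  0.87 -1.82]
turn(tool) [-0.0001  0.0009 -0.0006] deg 0.1  shift in now-frame mm [ 0.5 -0.4  5.9]  in target frame [ 0.5 -0.4  5.9]
[ 0.04570361 -0.05779376 -0.4864923 ]
```

Call:
step_arm:
  commands:
    - [0,0,2,0,0,0,255]
    - [0,0,2,0,0,0,255]
    - [0,0,1.5,0,0,0,255]
    - [0,0,0,0,0,0,255]
    - [0,0,0,0,0,0,255]

```text
clock: 9.35
position: [0.4682, 0.2404, 0.0913]
orientation: [[-0.543, -0.727, 0.42], [-0.803, 0.595, -0.008], [-0.244, -0.342, -0.908]]
wrist_force: [-0.2, 0.7, -0.8]
gripper_width: 0.0192
finger_force: 39.2
```

```bash
python3 - <<'E'
from h import *
camera("top");s=delta(place(.108,.0105),Rplace());print(s["wrist_force"])
E
```

```text
clock 9.4 pos [0.4683 0.2404 0.0913] w 0.0196 q [ 0.53 -0.28  2.21 -0.29  0.86 -1.82]
turn(tool) [ 0.0001  0.0007 -0.0002] deg 0.0  shift in now-frame mm [ 0.6 -0.5  1.2]  in target frame [ 0.6 -0.5  1.2]
[ 0.23991857  1.0795812  -0.35033404]
```

Call:
step_arm:
  commands:
    - [0,0,1,0,0,0,255]
    - [0,0,0,0,0,0,255]
    - [0,0,0,0,0,0,255]

```text
clock: 9.65
position: [0.4687, 0.2404, 0.0905]
orientation: [[-0.543, -0.727, 0.42], [-0.803, 0.595, -0.008], [-0.244, -0.342, -0.907]]
wrist_force: [-0.2, -0.6, -0.4]
gripper_width: 0.0195
finger_force: 39.2
```

Call:
step_arm:
  commands:
    - [0,0,1,0,0,0,255]
    - [0,0,0,0,0,0,255]
    - [0,0,0,0,0,0,255]

```text
clock: 9.9
position: [0.4691, 0.2404, 0.0896]
orientation: [[-0.543, -0.727, 0.42], [-0.803, 0.595, -0.008], [-0.244, -0.342, -0.907]]
wrist_force: [0.4, 0.8, -0.5]
gripper_width: 0.0199
finger_force: 39.2
```

Call:
step_arm:
  commands:
    - [0,0,1,0,0,0,255]
    - [0,0,0,0,0,0,255]
    - [0,0,0,0,0,0,255]

```text
clock: 10.15
position: [0.4695, 0.2403, 0.0886]
orientation: [[-0.543, -0.727, 0.42], [-0.803, 0.595, -0.008], [-0.244, -0.342, -0.908]]
wrist_force: [0.5, 0.0, -0.5]
gripper_width: 0.0194
finger_force: 39.2
```

Call:
step_arm:
  commands:
    - [0,0,0.7,0,0,0,255]
    - [0,0,0,0,0,0,255]
    - [0,0,0,0,0,0,255]

```text
clock: 10.4
position: [0.4698, 0.2403, 0.088]
orientation: [[-0.543, -0.727, 0.42], [-0.803, 0.595, -0.008], [-0.244, -0.342, -0.908]]
wrist_force: [0.4, 0.2, -0.3]
gripper_width: 0.0193
finger_force: 39.2
```

Call:
step_arm:
  commands:
    - [0,0,0.7,0,0,0,255]
    - [0,0,0,0,0,0,255]
    - [0,0,0,0,0,0,255]

```text
clock: 10.65
position: [0.4701, 0.2404, 0.0878]
orientation: [[-0.543, -0.727, 0.42], [-0.803, 0.596, -0.008], [-0.244, -0.342, -0.908]]
wrist_force: [-6.2, -1.9, 6.0]
gripper_width: 0.0194
finger_force: 40.2
```

Call:
step_arm:
  commands:
    - [0,0,0.7,0,0,0,255]
    - [0,0,0,0,0,0,255]
    - [0,0,0,0,0,0,255]

```text
clock: 10.9
position: [0.4702, 0.2405, 0.0878]
orientation: [[-0.543, -0.727, 0.42], [-0.803, 0.596, -0.009], [-0.244, -0.342, -0.908]]
wrist_force: [-14.6, -4.5, 16.0]
gripper_width: 0.0192
finger_force: 41.4
```

Contact is made at about 15 N. I back off slightly, open, and lift along the track normal.

Call:
step_arm:
  commands:
    - [0,0,-0.9,0,0,0,255]
    - [0,0,0,0,0,0,200]
    - [0,0,0,0,0,0,180]
    - [0,0,0,0,0,0,165]
    - [0,0,0,0,0,0,150]

```text
clock: 11.32
position: [0.47, 0.2403, 0.0874]
orientation: [[-0.543, -0.727, 0.42], [-0.803, 0.595, -0.008], [-0.244, -0.342, -0.908]]
wrist_force: [0.1, -0.3, 0.4]
gripper_width: 0.0353
finger_force: 0.0
```

Call:
step_arm:
  commands:
    - [0,0,0,0,0,0,150]
    - [-0.8,0,-2.9,0,0,0,150]
    - [-1.3,0,-5,0,0,0,150]
    - [-1.5,0,-6,0,0,0,150]
    - [-2,0,-8,0,0,0,150]

```text
clock: 11.73
position: [0.4636, 0.2451, 0.1093]
orientation: [[-0.543, -0.727, 0.42], [-0.803, 0.595, -0.009], [-0.244, -0.342, -0.908]]
wrist_force: [0.2, 0.3, 0.5]
gripper_width: 0.0353
finger_force: 0.0
```

Call:
step_arm:
  commands:
    - [-4,0,-15,0,0,0,150]
    - [0,0,-25,0,0,0,150]
    - [0,0,-30,0,0,0,150]
    - [0,0,-30,0,0,0,150]
    - [0,0,-20,0,0,0,150]

```text
clock: 12.15
position: [0.4154, 0.25, 0.2228]
orientation: [[-0.542, -0.726, 0.423], [-0.803, 0.596, -0.006], [-0.248, -0.343, -0.906]]
wrist_force: [0.3, 0.0, 0.2]
gripper_width: 0.0354
finger_force: 0.0
```

```bash
python3 - <<'E'
from h import *
p,d=snap("scene","s6");q,e=snap("top","t6")
s=get_state();print(s["clock"],s["position"],s["wrist_force"])
f=lambda x:cv2.convertScaleAbs(cv2.resize(x,None,fx=4,fy=4,interpolation=cv2.INTER_CUBIC),alpha=1.2)
cv2.imwrite("pics/s6c.png",np.hstack([f(p[160:300,245:335]),f(q[155:285,195:295][:,:]) if 0 else f(q[145:285,195:295])])[:,:,::-1])
E
```

```text
12.25 [0.41663899 0.2510611  0.22482266] [ 0.00997429 -0.58309934  0.61338707]
```

View pics/s6c.png

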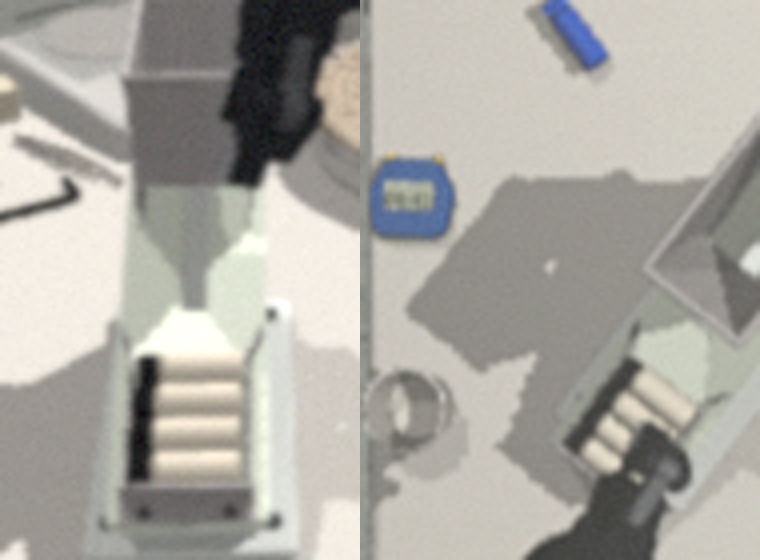

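The scene view shows four vials in a closed-up row at the stop, caps all on the left (crop x 145, y 365–465). The bystanders are untouched and the gripper is clear, so I hand in.

```bash
python3 -c "
from workcell import *
print(hand_in())"
```

```text
the job is handed in; nothing more can be done
None
```

I lifted the jammed vial out, the other three rolled down to the stop, and I laid it back behind them; the last pictures show all four in one closed-up row with caps to the same side, and I handed the job in at about 12 s on the robot's clock.

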